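# Seat a board against the fence and stop of a drilling jig

### The job

Seat the larger pine board for drilling: push it over the jig's white base until its long edge lies flat against the wooden fence and its end is right up against the metal stop. Only push it with the fingers, never lift or tip it, leave the other things on the bench where they are, and draw the hand clear when the board is fully home.

Things in the scene. Friction and masses are not known exactly. Their poses are not given: they have to be found in the camera images.
- jig: Jig fixed to the bench: white base x -110..+130, y -200..+200 mm, top at z = 12 mm. A dark wooden fence with a steel scale runs along y over its whole far side: face (looking to -x) at x = +100 mm, 30 mm thick, top at z = 42 mm. Origin: underside, at bench height; x points square to the fence and towards it, z up. Immovable; place and yaw vary by run.
- stop: Aluminium end stop clamped near the fence's -y end, on the jig's base and touching the fence: block 60 (x) by 30 (y) by 35 mm tall; black knob over the fence, top 49 mm above the base. Origin: centre of the block's underside, on the base's top; axes parallel to the jig's. The board meets its +y face, at y = +15 mm here. Immovable; place along the fence varies by run.
- board: The larger loose pine board, to be seated: 95 (x) by 140 (y, long side) by 28 mm thick, flat on the white base, 0.16 to 0.28 kg. Origin: centre of its underside, z up. Starts clear of the fence, on the stop's +y side, yawed up to 0.3 rad from the jig. Seated, its axes are parallel to the jig's, its +x edge is on the fence and its -y end on the stop.
- offcut: Bystander: a small loose pine offcut, 40 by 60 by 28 mm, on the jig's white base at its near (-x, -y) corner. Origin: centre of its underside. Leave it.
- glue: Bystander: a standing glue bottle, 58 mm across and 150 mm tall, on the bench past the jig's -y end. Origin: centre of its underside.
- jar: Bystander: a glass jar with a steel lid, 68 mm across and 85 mm tall, on the bench past the jig's +y end. Origin: centre of its underside.
- driver: Bystander: a screwdriver lying on the bench behind the fence (beyond the jig's +x edge), roughly parallel to the fence, under 40 mm tall. Its origin lies on it, at bench height.

How it is judged:
By the outcome, as a careful person would: the job done as asked, in the order asked, and still so for the second after the job is handed in, with the robot touching nothing.
It also fails if it takes over 54 s, if anything falls off the work surface, if the arm or the gripper's body presses on something with over 40 N, if the wrist force passes 120 N, or if a joint passes its speed limit or range.

### The arm

A 6-joint arm with a two-finger parallel gripper is mounted at the origin on the work surface. World frame = base frame: x ahead of the robot, y to its left, z up, the work surface at z = 0. Lengths are in mm, angles in degrees, forces in N, time in s.
With the tool pointing down it reaches from about 350 to 850 mm from the base axis. Payload 8.1 kg.
Tool frame: the origin (TCP) lies at the very end of the fingers, on their centre line; the grasp point (between the pads) lies 19 mm behind it (tcp_to_grasp is the distance from the TCP to the grasp point, in mm); z points along the fingers, x is the direction in which the jaws open and shut, and the axes are right-handed (so a half turn about z gives the same grasp; the last joint's range is limited). The gripper opens to 85 mm and grips with 20 to 120 N. Pads are 22 mm wide; open, the fingers measure 114 mm over their backs; the gripper's body (76 mm by 85 mm) begins 54 mm behind the grasp point. The pads swing forward as they close: fully open they stand 13 mm farther back than shut.
Start: joints at [63.232, 7.471, 85.268, -0, 87.261, -4.893], TCP at [223.534, 556.81, 231.292] pointing down, gripper open.
Joint ranges: [-169.43, 169.43], [-51.17, 129.36], [1.28, 143.12], [-76.62, 256.62], [0, 156.53], [-152.29, 152.29]. Speed limits (degrees/s): [136.94, 136.94, 159.86, 180, 180, 180].

### API

Orientations are given as [roll, pitch, yaw] about the fixed x, y, z axes, in that order (R = Rz(yaw) Ry(pitch) Rx(roll)).
In Python, from bench import * gives the robot as it stands. The module is installed in compiled form; this text tells all that it offers.
- The arm moves only by the tool apply_moves, never from a script. Its argument "targets" is text: rows parted by semicolons, each of 7 numbers parted by spaces: the turn, a rotation vector about the tool's x, y, z in rad, then the shift along the tool's x, y, z in cm, then the finger opening in cm, from 0 to 8.54. A call has exactly 5 rows; each row is the pose to reach, as a shift and turn from the pose commanded when the call began, along the tool's axes at that moment; what a row does not reach only later rows make up. A row lasts 1/10 s, in which the tool goes at most 50 mm and 8.59 degrees, less where a joint would pass 70% of its speed; a pose out of reach is approached as far as the arm can. A call with a gripper value outside its range is refused whole. The fingers move at their own pace and stop on an object; "force" is the grip in N (left out, the last holds). Time passes only in rows, so rows that repeat a pose let the fingers close, or fill a call up. It gives the time, the measured TCP pose, the force and the opening at its end, in the units of the state.
- sense(): the state, without advancing time (a new reading comes with each control period).
- snapshot(name): name is "scene" or "top" or "wrist"; returns the picture (420x560x3 uint8, red, green, blue); there is no depth.
- camera_model(name): a dict with "fx", "fy", "cx", "cy" (pixels), "position" and "attitude" of the camera in the world; the wrist camera has in their place "T_tool_cam" (4x4, takes a point from camera to tool coordinates, whose origin is the TCP and whose axes are the tool frame's). Camera axes: x right, y up, looking along -z (the intrinsics and any distortion apply to the point x, -y, -z); pixel columns grow to the right and rows downward; lengths in mm; the calibration is good to about 2 mm. A picture is of the moment at which its call begins: read the wrist's pose just before it. camera_model takes no time and is no camera call.
- hand_in(): hands the job in, once; it reports no verdict.
Trained networks look in the newest picture that a camera, given by its name, has taken for a name from the list of things; names that differ only in an ending like _2 or _b are one class to them, and where a whole thing is asked for, a point or a joint stands for the part that bears it (a point fixed in the world has none). Each returns a list of dicts, best first, with "confidence" (0 to 1); they miss things now and then, are a little off and sometimes report something else, mostly with a low value. They report only what shows in the picture. A call takes as long as a camera call.
- recognise(camera, query): "at" ([row, column] in pixels, amid what is visible of it).
- place_of(camera, query): "at" ([row, column] in pixels: a listed point, or the origin of a listed thing).
The state is a dict: "time": time; "joint_pos": joint angles; "qd": joint speeds; "joint_efforts": joint torques, N m; "tool_pos": TCP position; "tcp_rot": TCP orientation; "ft_force": force on the tool from outside, world axes, zero at the start; "wrist_torque": the same for the moment, N m; "finger_gap": finger opening in mm.
Only numpy, scipy, OpenCV 4.12 (cv2) and the standard library are available. Lean on these libraries where they do the work, as an engineer would, in place of code of your own. Each camera call takes 0.05 s, during which the arm holds its last target. There are 200 camera calls.

## Working session

There is one attempt and no reset: what is moved stays moved. The work goes in short steps, Python scripts to look and compute and a tool call to move; the robot and the scene stay as the last step left them, time stands still between calls to the robot, and variables do not carry over. Pictures are saved under pics/ and viewed, about 8 in all and at most 12, crops included, and the job is handed in when it is done.

Besides the shell and the picture viewer there is one more tool, called after "Call:" in YAML: its name, and indented under it one key for each argument. apply_moves: Moves the arm, as the interface text tells. Its arguments: {"type":"object","properties":{"targets":{"type":"string"},"force":{"type":"number"}},"required":["targets"]}

```bash
mkdir -p pics; python3 - <<'E'
from bench import *
import cv2
s=sense();print(s)
for n in("scene","top"):
    im=snapshot(n);cv2.imwrite(f"pics/{n}0.png",im[:,:,::-1]);print(n,camera_model(n))
    for q in("jig","stop","board","offcut","glue","jar","driver"):
        print(q,place_of(n,q)[:2])
print(camera_model("wrist"))
E
```

```text
{'time': 0.0, 'joint_pos': array([ 6.32309542e+01,  7.51687983e+00,  8.53307299e+01, -1.54853666e-03,
        8.72612163e+01, -4.89171094e+00]), 'qd': array([ 0.04462332, -0.03965925, -0.06124464, -0.00011019,  0.08160372,
       -0.01339859]), 'joint_efforts': array([ 7.15033966e-04, -5.69367313e+01, -5.00575376e+01, -2.08996385e-04,
        1.38986195e-02,  3.61900914e-05]), 'tool_pos': array([223.29383517, 556.29677141, 230.21206071]), 'tcp_rot': array([-1.79992261e+02,  1.08561490e-01,  6.81227479e+01]), 'ft_force': array([-0.38407576, -0.65451357,  0.50518932]), 'wrist_torque': array([-0.05095523, -0.04838896, -0.01706268]), 'finger_gap': 85.62670349516762}
scene {'fx': 411.6645897030777, 'fy': 411.6645897030777, 'cx': 284.8726906973813, 'cy': 210.41881541105317, 'position': array([1133.84450861, -473.13356898, 1039.18382418]), 'attitude': array([36.48032085,  0.85964058, 40.30038497])}
jig [{'at': [228.5, 244.3], 'confidence': 0.63}]
stop [{'at': [267.5, 232.3], 'confidence': 0.72}]
board [{'at': [212.5, 251.3], 'confidence': 0.74}]
offcut [{'at': [256.8, 189.8], 'confidence': 
[... 546 characters left out ...]
ut [{'at': [266.0, 381.1], 'confidence': 0.74}]
glue [{'at': [228.5, 448.1], 'confidence': 0.95}, {'at': [250.2, 290.4], 'confidence': 0.71}]
jar [{'at': [250.3, 137.6], 'confidence': 0.8}]
driver [{'at': [161.6, 314.8], 'confidence': 0.58}]
{'fx': 324.8100472311837, 'fy': 324.8100472311837, 'cx': 284.80563803334775, 'cy': 206.89713682081796, 'T_tool_cam': array([[ 9.99999804e-01, -4.11263218e-04, -4.71612342e-04,
         6.50014169e-01],
       [-5.34783849e-04, -9.53032085e-01, -3.02868881e-01,
        -7.73795402e+01],
       [-3.24902864e-04,  3.02869073e-01, -9.53032118e-01,
        -1.41996096e+02],
       [ 0.00000000e+00,  0.00000000e+00,  0.00000000e+00,
         1.00000000e+00]])}
```

```bash
python3 - <<'E'
import cv2
im=cv2.imread("pics/top0.png")[120:320,100:480]
cv2.imwrite("pics/top0c.png",cv2.resize(im,None,fx=2.1,fy=2.1,interpolation=cv2.INTER_CUBIC))
E
cat > h.py <<'E'
from bench import *
import numpy as np, cv2
from scipy.spatial.transform import Rotation as R
def cam(n,s=None):
    m=camera_model(n)
    if n=="wrist":
        T=np.array(m["T_tool_cam"]);Rt=R.from_euler('xyz',s["tcp_rot"],degrees=True).as_matrix()
        return m,Rt@T[:3,:3],Rt@T[:3,3]+s["tool_pos"]
    return m,R.from_euler('xyz',m["attitude"],degrees=True).as_matrix(),np.array(m["position"])
def pix2w(n,rc,z,s=None):
    m,A,p=cam(n,s);d=A@np.array([(rc[1]-m["cx"])/m["fx"],-(rc[0]-m["cy"])/m["fy"],-1])
    return p+d*(z-p[2])/d[2]
def w2pix(n,P,s=None):
    m,A,p=cam(n,s);q=A.T@(np.array(P)-p)
    return np.array([m["cy"]-m["fy"]*q[1]/-q[2],m["cx"]+m["fx"]*q[0]/-q[2]])
E
python3 - <<'E'
from h import *
for n,d in {"scene":dict(jig=([228.5,244.3],0),stop=([267.5,232.3],12),board=([212.5,251.3],12),offcut=([256.8,189.8],12),glue=([316.6,170.6],0),jar=([149.6,324.4],0),driver=([272.2,297.8],0)),
"top":dict(jig=([242.6,316.5],0),stop=([212.5,358.1],12),board=([248.4,289.4],12),offcut=([266,381.1],12),glue=([228.5,448.1],0),jar=([250.3,137.6],0),driver=([161.6,314.8],0))}.items():
    for k,(a,z) in d.items(): print(n,k,pix2w(n,a,z).round(1))
E
```

```text
scene jig [574.  -28.3   0. ]
scene stop [ 646.1 -151.2   12. ]
scene board [555.9  23.7  12. ]
scene offcut [ 527.5 -204.9   12. ]
scene glue [ 618.1 -357.1    0. ]
scene jar [559.9 394.6   0. ]
scene driver [793.4 -39.3   0. ]
top jig [576.5 -41.7   0. ]
top stop [ 651.7 -144.2   12. ]
top board [559.6  25.6  12. ]
top offcut [ 520.1 -197.1   12. ]
top glue [ 616.9 -370.1    0. ]
top jar [550.7 399.    0. ]
top driver [786. -38.   0.]
```

View pics/top0c.png

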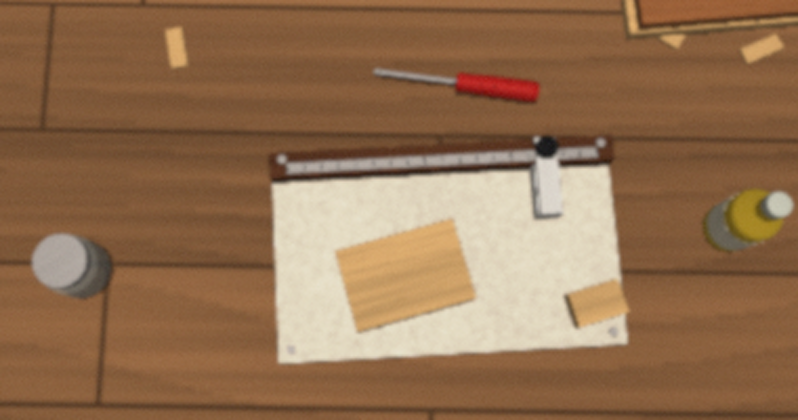

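View pics/scene0.png

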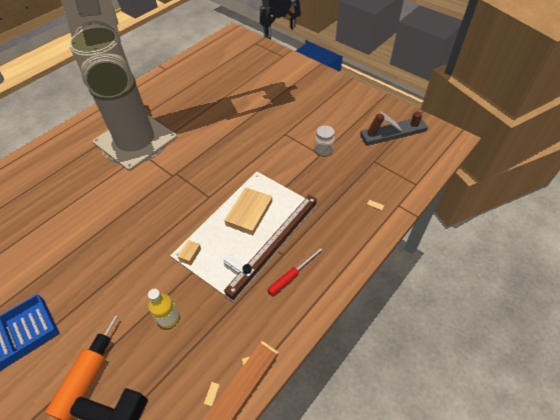

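The top view shows the jig with its fence on the +x side and the board clear of it, yawed about 12° relative to the jig. The stop is at crop (547,190) and the offcut at (597,302). Next I'll hover behind the board to get a wrist view.

Call:
apply_moves:
  targets: "0 0 -0.09 -3.4 3.4 0 8.5; 0 0 -0.18 -6.8 6.8 0 8.5; 0 0 -0.27 -10.2 10.2 0 8.5; 0 0 -0.36 -13.6 13.6 0 8.5; 0 0 -0.45 -17 17 0 8.5"

```text
time: 1.3
tool_pos: [318.3, 334.1, 231.4]
tcp_rot: [180.0, -0.0, 94.2]
ft_force: [1.8, -0.4, -0.2]
finger_gap: 84.7
```

```bash
cat >> h.py <<'E'
def togo(x,y,z=None,yaw=None,s=None):
    "shift (cm, tool axes) and turn about tool z (rad) to a world TCP target, tool down"
    s=s or sense();p=s["tool_pos"];A=R.from_euler('xyz',s["tcp_rot"],degrees=True)
    d=A.inv().apply(np.array([x,y,p[2] if z is None else z])-p)/10
    print("tcp",p.round(1),s["tcp_rot"].round(2),"shift cm",d.round(2),"turn",None if yaw is None else round(-np.radians(yaw-s["tcp_rot"][2]),3))
E
python3 - <<'E'
from h import *
c=lambda x,y:[120+y/2.1,100+x/2.1]
b=[pix2w("top",c(*p),40)[:2] for p in[(336,250),(453,219),(475,298),(358,332)]]
j=[pix2w("top",c(*p),12)[:2] for p in[(279,363),(628,344)]]
print(np.round(b,1),np.mean(b,0));print(np.round(j,1),np.mean(j,0))
for v in(b[0]-b[1],b[3]-b[2],j[0]-j[1]):print(np.linalg.norm(v),np.degrees(np.arctan2(-v[0],v[1])))
togo(440,20,200,94)
E
```

```text
[[577.5  96.8]
 [615.4 -36.3]
 [525.4 -60.9]
 [485.5  70.2]] [550.96138742  17.44767275]
[[ 450.8  159.9]
 [ 478.1 -238.9]] [464.41641746 -39.53691671]
138.42964976898207 15.860189806185296
136.9961384453367 16.928478460679468
399.729233926098 3.9172764397112494
tcp [318.3 334.1 231.4] [ 1.7997e+02 -1.0000e-02  9.4150e+01] shift cm [-32.21   9.86   3.14] turn 0.003
```

Call:
apply_moves:
  targets: "0 0 0 -4.5 1.4 0 8.5; 0 0 0 -9 2.8 0 8.5; 0 0 0 -13.5 4.2 0 8.5; 0 0 0 -18 5.6 0 8.5; 0 0 0 -22.5 7 0 8.5"

```text
time: 1.8
tool_pos: [403.5, 114.2, 231.7]
tcp_rot: [179.9, -0.0, 93.9]
ft_force: [1.2, -0.2, -0.6]
finger_gap: 85.1
```

Call:
apply_moves:
  targets: "0 0 0 -4.5 1.4 0 8.5; 0 0 0 -9.5 2.8 0 8.5; 0 0 0 -9.5 2.8 0 8.5; 0 0 0 -9.5 2.8 0 8.5; 0 0 0 -9.5 2.8 0 8.5"

```text
time: 2.3
tool_pos: [437.3, 23.7, 231.3]
tcp_rot: [-180.0, -0.0, 93.9]
ft_force: [0.4, -0.2, -0.4]
finger_gap: 84.7
```

```bash
python3 - <<'E'
from h import *
s=sense();im=snapshot("wrist");cv2.imwrite("pics/w1.png",im[:,:,::-1]);np.save("s1.npy",s,allow_pickle=True)
print(s["tool_pos"],s["tcp_rot"],s["time"])
for q,z in(("jig",0),("stop",12),("board",12)):
    for r in place_of("wrist",q)[:1]:print(q,r,pix2w("wrist",r["at"],z,s))
E
```

```text
[437.34124838  23.73999435 231.28939656] [-1.79993762e+02 -2.64979842e-02  9.39153119e+01] 2.3
board {'at': [265.2, 274.9], 'confidence': 0.95} [551.30904516  20.06175421  12.        ]
```

View pics/w1.png

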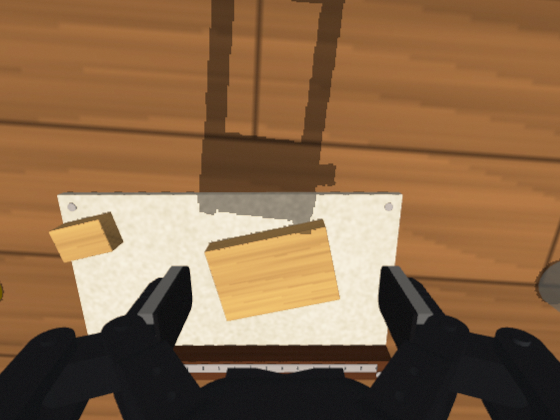

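Wrist view (up = −x, right = +y): base near corners at rows/cols (194,58) and (194,402). The fence's foot is at row ~346, and the board's top corners are at about (252,206), (230,325), (298,339) and (320,228).

```bash
python3 - <<'E'
from h import *
s=np.load("s1.npy",allow_pickle=True).item()
im=cv2.imread("pics/w1.png");hsv=cv2.cvtColor(im,cv2.COLOR_BGR2HSV)
W=lambda r,c,z:pix2w("wrist",[r,c],z,s)[:2]
for nm,a,b,z in(("near",(194,58),(194,402),12),("foot",(346,180),(346,386),12)):
    A,B=W(*a,z),W(*b,z);v=B-A;print(nm,A,B,np.linalg.norm(v),np.degrees(np.arctan2(-v[0],v[1])))
b=[W(r,c,40) for r,c in((252,206),(230,325),(298,339),(320,228))]
print(np.round(b,1),np.mean(b,0),[np.linalg.norm(b[i]-b[i-1]).round(1) for i in range(4)])
v=b[1]-b[0];print(np.degrees(np.arctan2(-v[0],v[1])));v=b[2]-b[3];print(np.degrees(np.arctan2(-v[0],v[1])))
E
```

```text
near [ 477.3194904  -234.70052295] [450.08878597 160.78989019] 396.42676265320296 3.938770368081575
foot [ 681.33134807 -100.58066046] [662.28952512 177.06579547] 278.2986624338326 3.9233719731627867
[[525.3 -58.4]
 [489.7  72.5]
 [574.4  98.1]
 [614.1 -32.3]] [550.86498918  19.98506886] [np.float64(92.5), np.float64(135.7), np.float64(88.5), np.float64(136.3)]
15.242765634897616
16.93442316133822
```

Call:
apply_moves:
  targets: "0 0 0 -0.3 0 4.4 8.5; 0 0 0 -0.6 0 8.8 8.5; 0 0 0 -0.9 0 13.2 8.5; 0 0 0 -1.2 0 17.6 8.5; 0 0 0 -1.2 0 21.6 8.5"

```text
time: 3.0
tool_pos: [437.8, 11.9, 13.6]
tcp_rot: [180.0, 0.0, 94.0]
ft_force: [1.5, -0.6, -0.7]
finger_gap: 85.3
```

Call:
apply_moves:
  targets: "0 0 0 0 1 0 8.5; 0 0 0 0 2 0 8.5; 0 0 0 0 2.7 0 8.5; 0 0 0 0 3.4 0 8.5; 0 0 0 0 3.4 0 8.5"

```text
time: 3.5
tool_pos: [475.2, 13.5, 17.5]
tcp_rot: [179.8, 0.0, 93.9]
ft_force: [-0.2, -0.6, -0.3]
finger_gap: 85.0
```

```bash
python3 - <<'E'
from h import *
s=sense();im=snapshot("wrist");cv2.imwrite("pics/w2.png",im[:,:,::-1]);np.save("s2.npy",s,allow_pickle=True)
print(s["tool_pos"],s["tcp_rot"],s["time"],s["ft_force"])
E
```

```text
[475.17572302  13.46653075  17.53761348] [1.79760026e+02 3.58485402e-02 9.39260511e+01] 3.5 [-0.24923511 -0.62327036 -0.28049074]
```

View pics/w2.png

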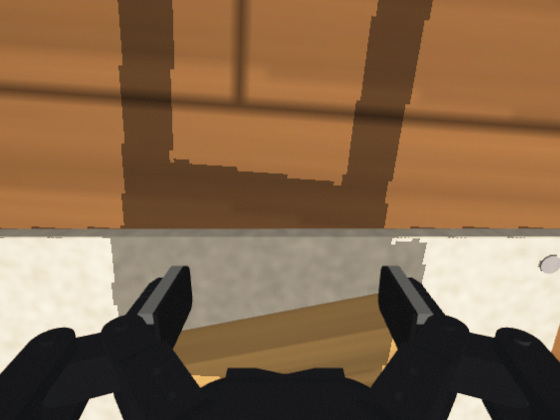

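Call:
apply_moves:
  targets: "0 0 0 0 0.8 0.2 8.5; 0 0 0 0 1.6 0.2 8.5; 0 0 0 0 2.4 0.2 8.5; 0 0 0 0 3.2 0.2 8.5; 0 0 0 0 4 0.2 8.5"

```text
time: 4.05
tool_pos: [512.8, 16.3, 13.2]
tcp_rot: [-180.0, -0.0, 93.9]
ft_force: [-1.3, -0.3, 0.3]
finger_gap: 85.1
```

Call:
apply_moves:
  targets: "0 0 0 0 0.7 0 8.5; 0 0 0 0 1.4 0 8.5; 0 0 0 0 2.1 0 8.5; 0 0 0 0 2.8 0 8.5; 0 0 0 0 3.2 0 8.5"

```text
time: 4.55
tool_pos: [544.9, 18.4, 13.3]
tcp_rot: [180.0, 0.0, 93.9]
ft_force: [-2.3, 0.4, 1.8]
finger_gap: 85.1
```

```bash
python3 - <<'E'
from h import *
s=sense();im=snapshot("wrist");t=snapshot("top")
i=np.vstack([im[180:,:,::-1],cv2.resize(t[170:320,160:440,::-1],(560,300),interpolation=cv2.INTER_CUBIC)]);cv2.imwrite("pics/w3.png",i);np.save("s3.npy",s,allow_pickle=True)
p=s["tool_pos"];print(p,p[0]*.99766+p[1]*.0684,s["tcp_rot"],s["time"],s["ft_force"])
E
```

```text
[544.85366414  18.4024357   13.32615113] 544.8374331680576 [1.79981647e+02 1.04248943e-03 9.39036755e+01] 4.55 [-2.34371623  0.36018557  1.78136227]
```

View pics/w3.png

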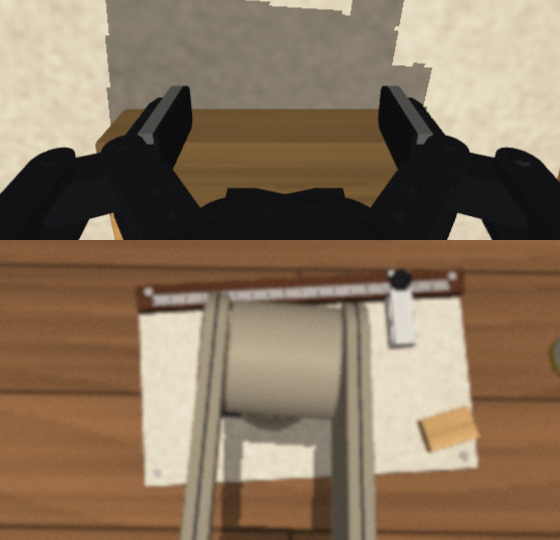

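Call:
apply_moves:
  targets: "0 0 0 0 0.5 0 8.5; 0 0 0 0 1 0 8.5; 0 0 0 0 1.4 0 8.5; 0 0 0 0 1.6 0 8.5; 0 0 0 0 1.7 0 8.5"

```text
time: 5.15
tool_pos: [561.2, 19.6, 13.3]
tcp_rot: [-180.0, -0.0, 93.9]
ft_force: [-3.4, 0.1, 3.2]
finger_gap: 85.0
```

Call:
apply_moves:
  targets: "0 0 0 0 0.1 0 8.5; 0 0 0 0 0.2 0 8.5; 0 0 0 0 0.2 0 8.5; 0 0 0 0 0.3 0 8.5; 0 0 0 0 0.3 0 8.5"

```text
time: 5.65
tool_pos: [563.9, 19.7, 13.3]
tcp_rot: [-180.0, 0.0, 93.9]
ft_force: [-3.8, -0.6, 2.9]
finger_gap: 85.2
```

Call:
apply_moves:
  targets: "0 0 0 0 0.1 0 8.5; 0 0 0 0 0.2 0 8.5; 0 0 0 0 0.2 0 8.5; 0 0 0 0 0.2 0 8.5; 0 0 0 0 0.2 0 8.5"

```text
time: 6.15
tool_pos: [563.9, 19.7, 13.2]
tcp_rot: [-179.7, -0.0, 93.9]
ft_force: [-14.8, -1.5, 13.1]
finger_gap: 85.1
```

Call:
apply_moves:
  targets: "0 0 0 0 0.1 0 8.5; 0 0 0 0 0.1 0 8.5; 0 0 0 0 0.1 0 8.5; 0 0 0 0 0.1 0 8.5; 0 0 0 0 0.1 0 8.5"

```text
time: 6.65
tool_pos: [563.9, 19.8, 12.9]
tcp_rot: [-179.6, -0.0, 93.9]
ft_force: [-19.7, -2.6, 16.5]
finger_gap: 84.9
```

Call:
apply_moves:
  targets: "0 0 0 0 -1.5 0 8.5; 0 0 0 0 -3 -1 8.5; 0 0 0 0 -4 -5 4; 0 0 0 3 -4 -10 0; 0 0 0 8 -4 -14 0"

```text
time: 7.15
tool_pos: [523.9, 79.9, 141.8]
tcp_rot: [179.8, 0.0, 93.7]
ft_force: [1.4, 0.7, -0.2]
finger_gap: 43.8
```

Call:
apply_moves:
  targets: "0 0 0 4 0 0 0; 0 0 0 5 0 0 0; 0 0 0 5 0 0 0; 0 0 0 5 0 0 0; 0 0 0 5 0 0 0"

```text
time: 7.65
tool_pos: [519.2, 129.2, 138.1]
tcp_rot: [-179.9, 0.0, 93.8]
ft_force: [0.2, 0.5, 0.2]
finger_gap: -0.2
```

```bash
python3 - <<'E'
from h import *
s=sense();im=snapshot("wrist");t=snapshot("top")
i=np.hstack([im[:,:,::-1],cv2.resize(t[170:310,200:280,::-1],(240,420),interpolation=cv2.INTER_CUBIC)]);cv2.imwrite("pics/w4.png",i);np.save("s4.npy",s,allow_pickle=True)
p=s["tool_pos"];print(p,p[0]*.99766+p[1]*.0684,-p[0]*.0684+p[1]*.99766,s["tcp_rot"],s["time"],s["ft_force"],s["finger_gap"])
E
```

```text
[519.16696231 129.23112202 138.10276929] 526.7915203636798 93.41770096884107 [-1.79926342e+02  2.84572440e-02  9.38476975e+01] 7.65 [0.212158   0.54160697 0.17001218] -0.16266648276275947
```

View pics/w4.png

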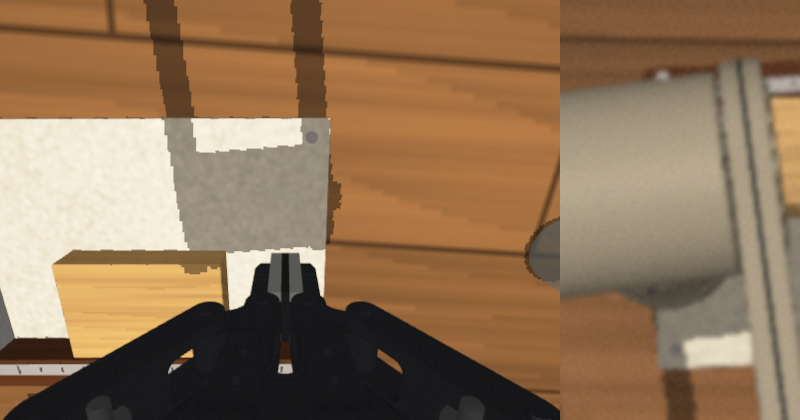

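The wrist view shows the board lying parallel to the fence: near top corners at (263,53) and (260,223), far edge on the fence at row ~358. The stop's edge shows at the far left.

```bash
python3 - <<'E'
from h import *
s=np.load("s4.npy",allow_pickle=True).item()
U=np.array([.99766,.0684]);V=np.array([-.0684,.99766])
for n,r,c,z in(("b-",263,53,40),("b+",260.5,223,40),("b+low",250,226,12),("baseNE",118,329,12),("far-",358,75,40),("far+",358,230,40),("stopfoot",338,13,12)):
    p=pix2w("wrist",[r,c],z,s)[:2];print(n,p.round(1),(p@U).round(1),(p@V).round(1))
E
```

```text
b- [579.3 -56.8] 574.1 -96.3
b+ [567.6  82.4] 571.9 43.4
b+low [571.5  80.1] 575.6 40.8
baseNE [450.5 160.5] 460.5 129.3
far- [675.1 -50.9] 670.0 -97.0
far+ [665.5  89.8] 670.0 44.1
stopfoot [ 681.7 -129.8] 671.2 -176.1
```

Call:
apply_moves:
  targets: "0 0 0 -0.3 4 0 0; 0 0 0 -0.6 8 0 0; 0 0 0 -1 10.5 2 0; 0 0 0 -1 10.5 6.5 0; 0 0 0 -1 10.5 9.5 0"

```text
time: 8.25
tool_pos: [624.7, 126.2, 41.0]
tcp_rot: [-179.9, 0.0, 93.8]
ft_force: [-0.7, -0.5, -0.8]
finger_gap: 0.1
```

Call:
apply_moves:
  targets: "0 0 0 0 0 1 0; 0 0 0 0 0 1.9 0; 0 0 0 0 0 1.9 0; 0 0 0 -0.4 0 1.9 0; 0 0 0 -1 0 1.9 0"

```text
time: 8.75
tool_pos: [627.1, 117.7, 27.2]
tcp_rot: [179.8, -0.0, 93.9]
ft_force: [-0.7, -0.9, -0.0]
finger_gap: -0.0
```

Call:
apply_moves:
  targets: "0 0 0 -0.8 0 0.2 0; 0 0 0 -1.6 0 0.2 0; 0 0 0 -2.4 0 0.2 0; 0 0 0 -3.2 0 0.2 0; 0 0 0 -4 0 0.2 0"

```text
time: 9.25
tool_pos: [628.5, 77.4, 23.3]
tcp_rot: [180.0, -0.0, 93.9]
ft_force: [-1.6, 3.3, 2.7]
finger_gap: -0.1
```

Call:
apply_moves:
  targets: "0 0 0 -0.8 0 0 0; 0 0 0 -1.6 0 0 0; 0 0 0 -2.4 0 0 0; 0 0 0 -3.1 0 0 0; 0 0 0 -3.6 0 0 0"

```text
time: 9.75
tool_pos: [630.8, 41.0, 23.0]
tcp_rot: [180.0, 0.0, 93.9]
ft_force: [0.1, 3.8, 4.1]
finger_gap: 0.2
```

```bash
python3 - <<'E'
from h import *
s=sense();im=snapshot("wrist");t=snapshot("top")
i=np.hstack([im[:,:,::-1],cv2.resize(t[170:310,300:380,::-1],(240,420),interpolation=cv2.INTER_CUBIC)]);cv2.imwrite("pics/w5.png",i);np.save("s5.npy",s,allow_pickle=True)
p=s["tool_pos"];print(p,p[0]*.99766+p[1]*.0684,-p[0]*.0684+p[1]*.99766,s["tcp_rot"],s["time"],s["ft_force"],s["finger_gap"])
E
```

```text
[630.82283443  41.04983477  23.01305862] 632.1545176923364 -2.1945037186901217 [1.79993186e+02 3.14611973e-03 9.38861188e+01] 9.75 [0.12953498 3.83843408 4.13334309] 0.224717260405686
```

View pics/w5.png

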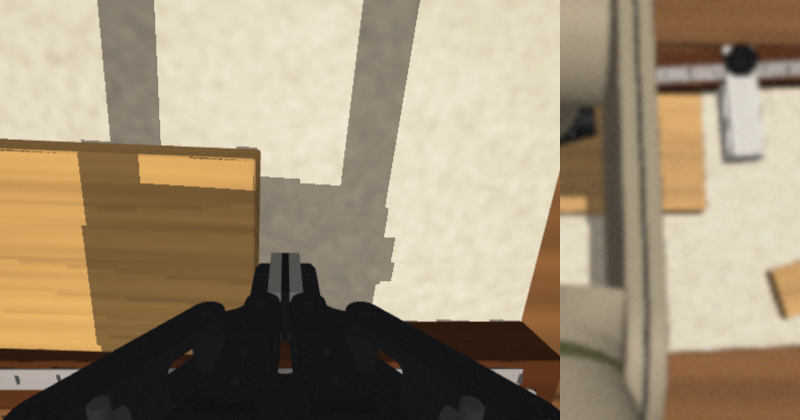

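The board has turned about 2° clockwise: near edge from (140,0) to (150,260), so its −y end has come slightly off the fence. I'll shift the contact point away from the fence, push on to just short of the stop, then square it with two fingers.

Call:
apply_moves:
  targets: "0 0 0 0.4 -0.3 0 0; 0 0 0 0.4 -1.2 0 0; 0 0 0 0 -1.7 0 0; 0 0 0 -0.6 -1.7 0 0; 0 0 0 -1.2 -1.7 0 0"

```text
time: 10.35
tool_pos: [614.1, 28.4, 22.8]
tcp_rot: [-180.0, -0.0, 93.9]
ft_force: [-1.1, 1.3, -0.8]
finger_gap: 0.2
```

Call:
apply_moves:
  targets: "0 0 0 -0.1 0 0 0; 0 0 0 0.7 0 0 0; 0 0 0 1.5 0 0 0; 0 0 0 1.5 0 -3 0; 0 0 0 1 -3 -7 0"

```text
time: 10.85
tool_pos: [583.7, 38.1, 90.7]
tcp_rot: [-179.8, -0.0, 94.0]
ft_force: [0.5, -1.3, 1.1]
finger_gap: -0.2
```

```bash
python3 - <<'E'
from h import *
s=sense();p=s["tool_pos"];print(p,p[0]*.99766+p[1]*.0684,-p[0]*.0684+p[1]*.99766,s["tcp_rot"][2],s["time"],s["ft_force"])
E
```

```text
[583.65691638  38.09570099  90.71057721] 584.896905144358 -1.9155760258391439 93.98961665069635 10.85 [ 0.50756734 -1.25262547  1.09908397]
```

Call:
apply_moves:
  targets: "0 0 0 -3 -3 -1 4; 0 0 0 -6 -4.7 0 8.5; 0 0 0 -9.7 -4.7 0 8.5; 0 0 0 -9.7 -4.7 3 8.5; 0 0 0 -9.7 -4.7 5 8.5"

```text
time: 11.35
tool_pos: [544.3, -63.9, 42.4]
tcp_rot: [179.9, 0.0, 93.8]
ft_force: [-1.1, 0.2, -0.4]
finger_gap: 72.1
```

Call:
apply_moves:
  targets: "0 0 0 0 0 1 8.5; 0 0 0 0 0 2.6 8.5; 0 0 0 0 0 2.6 8.5; 0 0 0 0 0.6 2.6 8.5; 0 0 0 0 1.2 2.6 8.5"

```text
time: 11.85
tool_pos: [557.3, -62.3, 18.1]
tcp_rot: [179.9, 0.0, 93.9]
ft_force: [0.3, -0.4, 0.8]
finger_gap: 85.0
```

```bash
python3 - <<'E'
from h import *
s=sense();p=s["tool_pos"];print(p,p[0]*.99766+p[1]*.0684,-p[0]*.0684+p[1]*.99766,s["tcp_rot"][2],s["time"],s["ft_force"])
im=snapshot("wrist");cv2.imwrite("pics/w6.png",im[:,:,::-1])
E
```

```text
[557.32566461 -62.30699369  18.13180818] 551.7597241908352 -100.2822707835188 93.93059657806486 11.85 [ 0.34218967 -0.36990672  0.80454316]
```

View pics/w6.png

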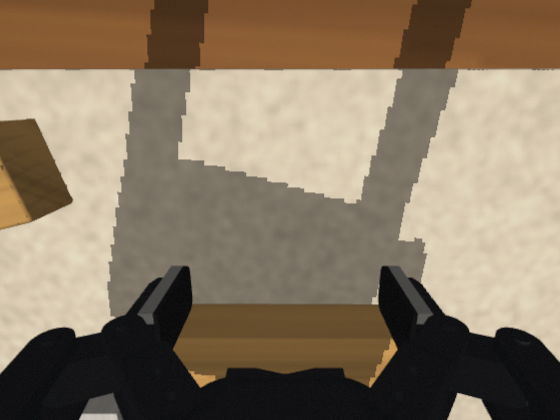

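The board's near edge is horizontal again at row ~305, and the fingers are clear of the offcut. Now I'll press it onto the fence.

Call:
apply_moves:
  targets: "0 0 0 0 0.4 0.3 8.5; 0 0 0 0 0.8 0.4 8.5; 0 0 0 0 1.1 0.4 8.5; 0 0 0 0 1.3 0.4 8.5; 0 0 0 0 1.4 0.4 8.5"

```text
time: 12.4
tool_pos: [569.6, -61.6, 12.7]
tcp_rot: [-179.9, 0.0, 93.9]
ft_force: [-4.4, -0.4, 3.7]
finger_gap: 85.2
```

Call:
apply_moves:
  targets: "0 0 0 0 0.1 0 8.5; 0 0 0 0 0.1 0 8.5; 0 0 0 0 0.2 0 8.5; 0 0 0 0 0.2 0 8.5; 0 0 0 0 0.2 0 8.5"

```text
time: 12.9
tool_pos: [569.6, -61.6, 12.6]
tcp_rot: [-179.7, -0.0, 93.9]
ft_force: [-11.8, -1.0, 10.9]
finger_gap: 84.9
```

Call:
apply_moves:
  targets: "0 0 0 0 -1.5 0 8.5; 0 0 0 0 -3 -1 8.5; 0 0 0 1 -3 -5.5 4; 0 0 0 5 -1 -8 0; 0 0 0 9.5 1.5 -8 0"

```text
time: 13.4
tool_pos: [582.6, 31.7, 98.3]
tcp_rot: [179.5, 0.1, 93.7]
ft_force: [1.4, 0.0, 0.9]
finger_gap: 43.1
```

Call:
apply_moves:
  targets: "0 0 0 1.2 3.9 0 0; 0 0 0 1.2 3.9 0 0; 0 0 0 1.2 3.9 1 0; 0 0 0 1.2 3.9 5 0; 0 0 0 1.2 3.9 6.8 0"

```text
time: 13.9
tool_pos: [614.5, 45.9, 21.2]
tcp_rot: [-179.8, -0.0, 93.9]
ft_force: [-2.1, 0.6, -0.9]
finger_gap: 0.1
```

```bash
python3 - <<'E'
from h import *
s=sense();p=s["tool_pos"];print(p,p[0]*.99766+p[1]*.0684,-p[0]*.0684+p[1]*.99766,s["tcp_rot"][2],s["time"],s["ft_force"])
E
```

```text
[614.46410356  45.87699845  21.17908106] 616.1642442560784 3.740301589928478 93.86160631808558 13.9 [-2.13617447  0.57824314 -0.90580135]
```

Call:
apply_moves:
  targets: "0 0 0 -0.5 0.7 0 0; 0 0 0 -1.1 0.7 0 0; 0 0 0 -1.6 0.7 0 0; 0 0 0 -2 0.7 0 0; 0 0 0 -2.3 0.7 0 0"

```text
time: 14.4
tool_pos: [627.1, 24.1, 26.6]
tcp_rot: [179.8, -0.0, 93.9]
ft_force: [0.2, 4.3, 3.5]
finger_gap: -0.5
```

Call:
apply_moves:
  targets: "0 0 0 -0.1 0 0 0; 0 0 0 -0.2 0 0 0; 0 0 0 -0.3 0 0 0; 0 0 0 -0.3 0 0 0; 0 0 0 -0.3 0 0 0"

```text
time: 14.9
tool_pos: [626.2, 21.6, 24.9]
tcp_rot: [180.0, -0.0, 93.9]
ft_force: [0.4, 4.5, 4.3]
finger_gap: 0.2
```

Call:
apply_moves:
  targets: "0 0 0 -0.1 0 0 0; 0 0 0 -0.2 0 0 0; 0 0 0 -0.2 0 0 0; 0 0 0 -0.2 0 0 0; 0 0 0 -0.2 0 0 0"

```text
time: 15.4
tool_pos: [626.2, 21.4, 24.9]
tcp_rot: [180.0, -0.1, 94.0]
ft_force: [-0.3, 12.4, 5.5]
finger_gap: 0.1
```

Call:
apply_moves:
  targets: "0 0 0 -0.1 0 0 0; 0 0 0 -0.2 0 0 0; 0 0 0 -0.2 0 0 0; 0 0 0 -0.2 0 0 0; 0 0 0 -0.2 0 0 0"

```text
time: 15.9
tool_pos: [626.2, 21.2, 24.9]
tcp_rot: [180.0, -0.3, 94.0]
ft_force: [-1.0, 19.9, 5.8]
finger_gap: 0.2
```

Call:
apply_moves:
  targets: "0 0 0 1 0 0 0; 0 0 0 2.5 0 0 0; 0 0 0 2.5 0 -3 0; 0 0 0 1.5 -2 -7 0; 0 0 0 -1.5 -5 -8 4"

```text
time: 16.4
tool_pos: [580.1, 0.2, 109.2]
tcp_rot: [179.6, 0.1, 94.1]
ft_force: [0.2, -0.6, 1.4]
finger_gap: 13.2
```

Call:
apply_moves:
  targets: "0 0 0 -3.5 -3 0 8.5; 0 0 0 -7 -3 0 8.5; 0 0 0 -7 -3 0 8.5; 0 0 0 -7 -3 0 8.5; 0 0 0 -7 -3 0 8.5"

```text
time: 16.9
tool_pos: [552.3, -72.2, 104.4]
tcp_rot: [-180.0, -0.0, 93.9]
ft_force: [0.5, -0.4, 0.3]
finger_gap: 84.3
```

```bash
python3 - <<'E'
from h import *
s=sense();p=s["tool_pos"];print(p,p[0]*.99766+p[1]*.0684,-p[0]*.0684+p[1]*.99766,s["tcp_rot"][2],s["time"],s["ft_force"])
E
```

```text
[552.25426143 -72.22123811 104.41156725] 546.0220537717366 -109.82643189619014 93.92093825943373 16.9 [ 0.47485269 -0.43733664  0.33071774]
```

Call:
apply_moves:
  targets: "0 0 0 0.2 -0.3 4 8.5; 0 0 0 0.2 -0.3 7.5 8.5; 0 0 0 0.2 -0.3 9 8.5; 0 0 0 0.2 -0.3 9 8.5; 0 0 0 0.2 0.3 9 8.5"

```text
time: 17.4
tool_pos: [555.4, -70.3, 15.4]
tcp_rot: [-180.0, 0.0, 93.9]
ft_force: [0.1, 0.0, 0.3]
finger_gap: 85.1
```

Call:
apply_moves:
  targets: "0 0 0 0 0.5 0 8.5; 0 0 0 0 0.9 0 8.5; 0 0 0 0 1.2 0 8.5; 0 0 0 0 1.4 0 8.5; 0 0 0 0 1.6 0 8.5"

```text
time: 17.9
tool_pos: [570.2, -69.8, 14.9]
tcp_rot: [-179.9, -0.0, 93.9]
ft_force: [-13.6, 0.0, 11.1]
finger_gap: 84.8
```

Call:
apply_moves:
  targets: "0 0 0 0 0.1 0 8.5; 0 0 0 0 0.1 0 8.5; 0 0 0 0 0.2 0 8.5; 0 0 0 0 0.2 0 8.5; 0 0 0 0 0.2 0 8.5"

```text
time: 18.4
tool_pos: [570.2, -69.8, 14.4]
tcp_rot: [-179.6, -0.0, 93.9]
ft_force: [-15.3, -1.3, 13.5]
finger_gap: 85.1
```

Call:
apply_moves:
  targets: "0 0 0 0 -1.5 0 8.5; 0 0 0 0 -4 -1 8.5; 0 0 0 0 -6 -5 8.5; 0 0 0 0 -8 -9 8.5; 0 0 0 0 -10 -13 8.5"

```text
time: 18.9
tool_pos: [472.1, -76.4, 145.8]
tcp_rot: [-180.0, -0.0, 93.9]
ft_force: [1.1, -0.4, 1.3]
finger_gap: 85.0
```

Call:
apply_moves:
  targets: "0 0 0 0 -2 -4 8.5; 0 0 0 0 -4 -8 8.5; 0 0 0 0 -4 -8 8.5; 0 0 0 0 -4 -8 8.5; 0 0 0 0 -4 -8 8.5"

```text
time: 19.4
tool_pos: [433.1, -79.0, 223.7]
tcp_rot: [-179.9, -0.0, 93.9]
ft_force: [-0.1, 0.9, 0.1]
finger_gap: 84.8
```

```bash
python3 - <<'E'
from h import *
s=sense();im=snapshot("wrist");np.save("s7.npy",s,allow_pickle=True);cv2.imwrite("pics/w7.png",im[:,:,::-1])
t=snapshot("top")
cv2.imwrite("pics/w7c.png",np.hstack([cv2.resize(im[160:400,90:400,::-1],(620,480)),cv2.resize(t[180:300,340:385,::-1],(180,480))]));
p=s["tool_pos"];print(p,p[0]*.99766+p[1]*.0684,-p[0]*.0684+p[1]*.99766,s["tcp_rot"],s["time"],s["ft_force"])
E
```

```text
[433.05767718 -78.98773326 223.6576761 ] 426.6415612589766 -108.4240470815513 [-1.79928784e+02 -2.95681218e-02  9.39002135e+01] 19.4 [-0.0913634   0.89820204  0.09146921]
```

View pics/w7c.png

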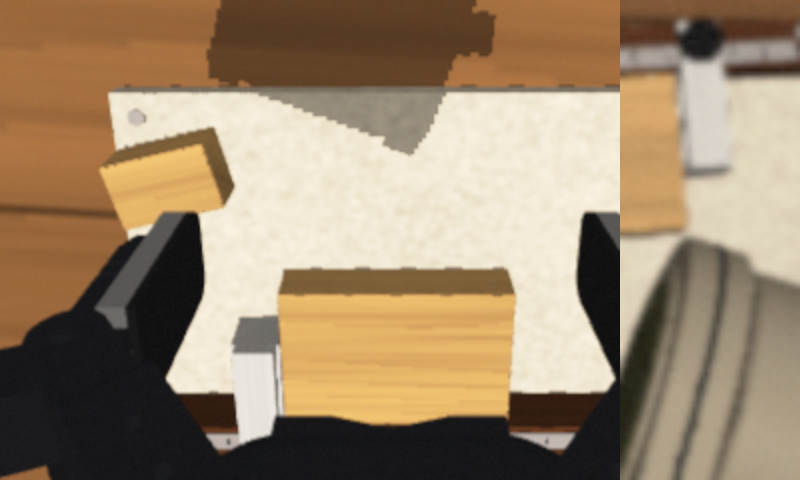

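The board looks flush with both the fence and the stop. There's time for one last light press on the end, to confirm that the fence press didn't shift it off the stop.

Call:
apply_moves:
  targets: "0 0 0 2.3 4 1 4; 0 0 0 4.6 8 2 0; 0 0 0 7 12 4 0; 0 0 0 9.3 16 6 0; 0 0 0 11.5 20 8 0"

```text
time: 20.0
tool_pos: [625.1, 50.3, 142.1]
tcp_rot: [-179.8, -0.0, 93.9]
ft_force: [0.4, -0.1, 0.3]
finger_gap: 11.9
```

Call:
apply_moves:
  targets: "0 0 0 0.2 0.2 0 0; 0 0 0 0.2 0.2 4 0; 0 0 0 0.2 0.2 8 0; 0 0 0 0.2 0.2 11 0; 0 0 0 0.2 0.2 12 0"

```text
time: 20.5
tool_pos: [622.1, 50.8, 19.5]
tcp_rot: [-179.5, -0.0, 93.9]
ft_force: [-0.8, 0.8, -0.6]
finger_gap: -0.1
```

```bash
python3 - <<'E'
from h import *
s=sense();p=s["tool_pos"];print(p,p[0]*.99766+p[1]*.0684,-p[0]*.0684+p[1]*.99766,s["tcp_rot"][2],s["time"],s["ft_force"])
E
```

```text
[622.07540885  50.84171181  19.51327741] 624.09732548242 8.172784243801225 93.91498783761041 20.5 [-0.77708717  0.82446047 -0.55760099]
```

Call:
apply_moves:
  targets: "0 0 0 -0.8 0.3 0 0; 0 0 0 -1.6 0.3 0 0; 0 0 0 -2.3 0.3 0 0; 0 0 0 -2.7 0.3 0 0; 0 0 0 -2.9 0.3 0 0"

```text
time: 21.0
tool_pos: [632.6, 21.9, 26.9]
tcp_rot: [179.8, -0.0, 93.9]
ft_force: [-0.6, 6.1, 5.8]
finger_gap: -0.4
```

Call:
apply_moves:
  targets: "0 0 0 -0.1 0 0 0; 0 0 0 -0.2 0 0 0; 0 0 0 -0.3 0 0 0; 0 0 0 -0.3 0 0 0; 0 0 0 -0.3 0 0 0"

```text
time: 21.5
tool_pos: [632.6, 21.8, 26.9]
tcp_rot: [179.8, -0.2, 94.0]
ft_force: [-0.5, 10.5, 6.7]
finger_gap: 0.0
```

Call:
apply_moves:
  targets: "0 0 0 1.5 0 0 0; 0 0 0 4 0 -1 0; 0 0 0 5 -1 -5 0; 0 0 0 5 -4 -9 0; 0 0 0 5 -8 -12 0"

```text
time: 22.0
tool_pos: [548.9, 64.5, 147.8]
tcp_rot: [179.8, 0.0, 94.0]
ft_force: [0.4, 0.8, 1.4]
finger_gap: -0.2
```

Call:
apply_moves:
  targets: "0 0 0 0 -4 -2 0; 0 0 0 0 -8 -4 0; 0 0 0 0 -12 -6 0; 0 0 0 0 -12 -6 0; 0 0 0 0 -12 -6 0"

```text
time: 22.5
tool_pos: [428.8, 55.7, 206.4]
tcp_rot: [179.8, 0.0, 93.9]
ft_force: [0.1, -0.3, -0.2]
finger_gap: 0.2
```

```bash
python3 - <<'E'
from h import *
s=sense();print(s["tool_pos"],s["time"],s["ft_force"]);im=snapshot("wrist");t=snapshot("scene")
cv2.imwrite("pics/w8.png",np.hstack([im[100:400,:,::-1][:, :400],cv2.resize(t[170:310,160:330,::-1],(364,300),interpolation=cv2.INTER_CUBIC)]))
E
```

```text
[428.76466057  55.70003609 206.40193833] 22.5 [ 0.09779384 -0.2815244  -0.15503215]
```

View pics/w8.png

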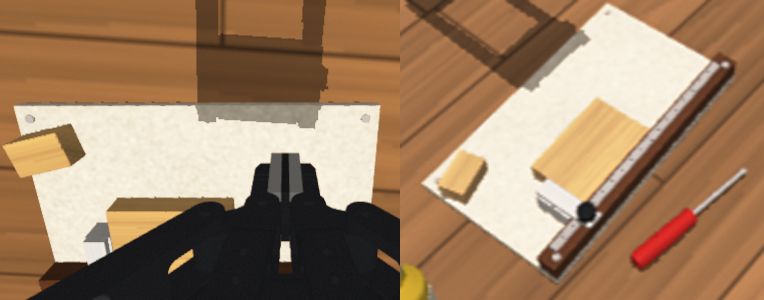

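The final pictures show the board flat along the fence and against the stop, the offcut and driver where they were, and the hand clear.

```bash
python3 -c "
from bench import *
print(hand_in())"
```

```text
the job is handed in; nothing more can be done
None
```

The board is seated against the fence and the stop. I handed the job in just after 22.5 s, with the hand drawn clear and nothing else touched.

- **How it was moved:** I squared the board onto the fence with two open fingers, then pushed it along to the stop with closed fingers. On the way it turned about 2° off the fence. I corrected that by moving the contact point, pressing it onto the fence again, then onto the stop, with one more press on each to confirm.
- **Fence:** all three presses stopped at the same place, about 564 mm along the jig's x direction, with 12–20 N of sideways force.
- **Stop:** both end presses stopped at the same place, about −21.5 mm along the jig's y direction. The last one read about 10 N.
- **Pictures:** in the final views the board's edge is flat on the fence and its end is on the stop. The offcut and screwdriver show no movement. I did not re-measure the glue bottle or jar, but the arm stayed clear of both.

No check failed. The pictures are too coarse to rule out a gap under about 1 mm, so that rests on the press readings.

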